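# Stir the wax beads, then hold the wax heater on boost

## Task

Get the wax heater going: take the wooden stirring stick out of its stand, stir the beads with its tip close to the bottom of the pot, two or three full turns halfway out to the wall or wider, so that beads all round get shifted and none leaves the pot, and stand the stick back upright in its stand. Then turn the heater's dial clockwise past its two clicks (low and high) to the third place, the red boost mark, where it springs back when let go, and finish while still holding it there. Leave the soap dispenser, the jar and the lid where they are.

Things in the scene. Friction and masses are not known exactly. Their poses are not given: they have to be found in the camera images.
- stick_grip (a point): Middle of the stirring stick's dark wooden handle: round, 20 mm across, 65 mm tall. Below the handle: a light collar 32 mm across, 5 mm thick, its underside 38 mm under this point; then a round rod 12 mm thick, 75 mm long, its rounded tip 113 mm under this point. Axis z points up the stick. About 50 g.
- stick: The same stick; origin in the middle of the collar's underside, z up the stick towards the handle. At the start it stands upright in the stand with the collar resting on the stand's top.
- stick_tip (a point): The stick's lower tip.
- stand: White ceramic stand, fixed to the counter: upright round pillar 60 mm across with a round hole in its top, widest 80 mm at the foot. Origin at the middle of its underside.
- stand_mouth (a point): Middle of the stand's hole at its top, 85 mm above the counter. The hole is 20 mm across and 80 mm deep.
- heater: White wax heater, fixed to the counter: box 200 mm (x) by 300 mm (y, 318 mm over the end grips), its flat top 95 mm above the counter. Origin at the middle of its underside, z up, its front looks along its -x. The open steel pot is sunk in its +y half, the black dial sits on its -y half.
- pot_floor (a point): Middle of the pot's inner floor, 46 mm above the counter; axes as the heater's. The pot is round with an upright wall, inside about 94 mm across at the floor and 98 mm at the rim.
- pot_rim (a point): Middle of the pot's mouth at the top of its rim, 105 mm above the counter (59 mm above the inner floor); the rim stands 10 mm out of the heater's top and is 112 mm across outside.
- dial_grip (a point): Middle of the dial's grip bar, on the upright turning axis, 18 mm above the heater's flat top (113 mm above the counter). The black bar is 44 mm long along this point's x axis, 14 mm wide, 24 mm tall, on a round skirt 52 mm across and 6 mm high. The +x end carries a white pointer line; it turns with the dial and at off looks along the heater's +y.
- dial (a joint): Dial angle in rad, growing clockwise seen from above: 0 off, 0.4 low (first click), 0.8 high (second click), 1.2 boost (third place, long red mark on the heater), stop at 1.25. Off, low and high stay where clicked (about 0.1 Nm to pass a click); from high to boost a spring pushes back with up to 0.17 Nm; let go there, the dial jumps back to high.
- bead0: Pink wax bead, a hard slippery ball 20 mm across, 10 g, one of nine lying loose on the pot floor, at first six round the wall and three in the middle. Origin at its centre.
- bead1: Honey yellow wax bead, a hard slippery ball 20 mm across, 10 g, one of nine lying loose on the pot floor, at first six round the wall and three in the middle. Origin at its centre.
- bead2: Pink wax bead, a hard slippery ball 20 mm across, 10 g, one of nine lying loose on the pot floor, at first six round the wall and three in the middle. Origin at its centre.
- bead3: Honey yellow wax bead, a hard slippery ball 20 mm across, 10 g, one of nine lying loose on the pot floor, at first six round the wall and three in the middle. Origin at its centre.
- bead4: Pink wax bead, a hard slippery ball 20 mm across, 10 g, one of nine lying loose on the pot floor, at first six round the wall and three in the middle. Origin at its centre.
- bead5: Honey yellow wax bead, a hard slippery ball 20 mm across, 10 g, one of nine lying loose on the pot floor, at first six round the wall and three in the middle. Origin at its centre.
- bead6: Pink wax bead, a hard slippery ball 20 mm across, 10 g, one of nine lying loose on the pot floor, at first six round the wall and three in the middle. Origin at its centre.
- bead7: Honey yellow wax bead, a hard slippery ball 20 mm across, 10 g, one of nine lying loose on the pot floor, at first six round the wall and three in the middle. Origin at its centre.
- bead8: Pink wax bead, a hard slippery ball 20 mm across, 10 g, one of nine lying loose on the pot floor, at first six round the wall and three in the middle. Origin at its centre.
- soap: Blue soap dispenser with a steel spout, 70 mm across, 168 mm tall; origin under its middle. Not part of the job.
- jar: Amber jar with a brass lid, 80 mm across, 95 mm tall; origin under its middle. Not part of the job.
- lid: Clear round lid of the pot with a black knob, lying on the counter, 110 mm across, 30 mm tall; origin under its middle. Not part of the job.
Mind the look-alikes: they are no part of the job. Of the things that look like the stick, the middle-sized one is meant.

How it is judged:
On the way, in this order (a step that is already met when the one before it is completed fails the run):
1. the held stick's tip is low in the pot, on the pot's left (heater +y) side (z of stick_tip in the frame of pot_floor below 0.022 m and contact force between the fingers and stick above 1 N and y of stick_tip in the frame of pot_floor between 0.01 and 0.044 m and x of stick_tip in the frame of pot_floor between -0.01 and 0.01 m).
2. the tip goes round through the far or near side (z of stick_tip in the frame of pot_floor below 0.022 m and contact force between the fingers and stick above 1 N and (x of stick_tip in the frame of pot_floor above 0.01 m or x of stick_tip in the frame of pot_floor below -0.01 m) and x of stick_tip in the frame of pot_floor between -0.044 and 0.044 m and y of stick_tip in the frame of pot_floor between -0.01 and 0.01 m).
3. on to the pot's right side (z of stick_tip in the frame of pot_floor below 0.022 m and contact force between the fingers and stick above 1 N and y of stick_tip in the frame of pot_floor between -0.044 and -0.01 m and x of stick_tip in the frame of pot_floor between -0.01 and 0.01 m).
4. on through the far or near side (all of step 2).
5. and back to the left side, with the beads all round shifted: at least two of each three (beads 0-2, 3-5 and 6-8) by more than 5 mm (all of step 1 and (distance of each of bead0, bead1 from where it was at the start of the episode above 0.005 m or distance of each of bead0, bead2 from where it was at the start of the episode above 0.005 m or distance of each of bead1, bead2 from where it was at the start of the episode above 0.005 m) and (distance of each of bead3, bead4 from where it was at the start of the episode above 0.005 m or distance of each of bead3, bead5 from where it was at the start of the episode above 0.005 m or distance of each of bead4, bead5 from where it was at the start of the episode above 0.005 m) and (distance of each of bead6, bead7 from where it was at the start of the episode above 0.005 m or distance of each of bead6, bead8 from where it was at the start of the episode above 0.005 m or distance of each of bead7, bead8 from where it was at the start of the episode above 0.005 m)).
6. the stick stands home in its stand again, let go (horizontal distance between stick and stand_mouth below 0.01 m and z of stick in the frame of stand_mouth between -0.006 and 0.006 m and angle between stick's own z axis and vertical below 0.12 rad and contact force between the fingers and stick below 0.1 N), for 0.2 s.
7. the fingers hold the dial on boost (value of joint dial above 1.08 rad and contact force between the fingers and dial above 0.5 N), for 0.5 s.
At the end, for the whole second after the job is handed in: The fingers hold the dial at boost (joint above 1.08 rad, finger contact above 0.5 N, dial still), the stick stands at rest in its stand by itself (collar within 6 mm of the stand's top, centred within 10 mm, leaning less than 0.12 rad), and all nine beads are in the pot (all of step 6 and all of step 7 and horizontal distance between each of bead0, bead1, bead2, bead3, bead4, bead5, bead6, bead7, bead8 and pot_floor below 0.05 m and z of each of bead0, bead1, bead2, bead3, bead4, bead5, bead6, bead7, bead8 in the frame of pot_floor below 0.055 m and linear speed of stick below 0.03 m/s and velocity of joint dial between -0.2 and 0.2 rad/s and contact force between stick and dial below 0.05 N); the arm keeps its last pose, push and grip.
It fails at once if a bead left the pot (horizontal distance between any of bead0, bead1, bead2, bead3, bead4, bead5, bead6, bead7, bead8 and pot_floor above 0.06 m).
It fails at once if the soap dispenser was moved by more than 20 mm (distance of soap from where it was at the start of the episode above 0.02 m).
It fails at once if the spare jar was moved by more than 20 mm (distance of jar from where it was at the start of the episode above 0.02 m).
It fails at once if the pot's lid was moved by more than 20 mm (distance of lid from where it was at the start of the episode above 0.02 m).
It also fails if it takes over 72 s, if anything falls off the work surface, if the arm or the gripper's body presses on something with over 40 N, if the wrist force passes 120 N, or if a joint passes its speed limit or range.

## Robot

A 6-joint arm with a two-finger parallel gripper is mounted at the origin on the work surface. World frame = base frame: x ahead of the robot, y to its left, z up, the work surface at z = 0. Lengths are in m, angles in rad, forces in N, time in s.
With the tool pointing down it reaches from about 0.35 to 0.85 m from the base axis. Payload 8.1 kg.
Tool frame: the origin (TCP) lies on the mounting face of the last link; the fingertips stand 186 mm ahead of it and the grasp point (between the pads) lies 167 mm ahead of it (robot.finger_overhang is the distance from the TCP to the fingertips, in m); z points along the fingers, y is the line along which they close (so a half turn about z gives the same grasp; the last joint's range is limited). The gripper opens to 93 mm and grips with 3 to 60 N. Pads are 15 mm wide; open, the fingers measure 128 mm over their backs; the gripper's body (75 mm by 188 mm) begins 65 mm behind the grasp point.
Start: joints at [1.253, 0.13, 1.488, -0, 1.523, -0.085], TCP at [0.138, 0.584, 0.405] pointing down, gripper open.
Joint ranges: [-2.96, 2.96], [-0.89, 2.26], [0.02, 2.5], [-1.34, 4.48], [0, 2.73], [-2.66, 2.66]. Speed limits (rad/s): [2.39, 2.39, 2.79, 3.14, 3.14, 3.14].

## Interface

Orientations are given as a rotation vector (axis times angle).
In Python, from plant import readout, read_camera, get_calibration, job, robot gives the robot as it stands.
- The arm moves only by the shell command python3 -m handwheel 'ROWS' [FORCE]. ROWS is JSON, a list of rows, each a list of 5 numbers: the shift along the world's x, y, z in cm, then the turn about the world's z in rad, then the closure, from 0 (fully open) to 1 (shut). In form: [[tx, ty, tz, spin, gripper], ...]. A call has 1 to 10 rows; each row shifts and turns the commanded pose from where the row before left it; what a row does not reach is not made up. A row lasts 1/8 s, in which the tool goes at most 62.5 mm and 10.7 degrees, less where a joint would pass 70% of its speed; a pose out of reach is approached as far as the arm can. A call is refused whole if a number of a shift passes 6.25 or a number of a turn 0.188, either way. A call with a gripper value outside its range is refused whole. The fingers move at their own pace and stop on an object; FORCE is the grip in N (left out, the last holds). Time passes only in rows, so rows that do not move let the fingers close. It gives the time, the measured TCP pose, the force, the opening and the grip force at its end, in the units of the state.
- readout.read_state(): the state, without advancing time (a new reading comes with each control period).
- read_camera(name): name is "scene" or "top" or "wrist"; returns the picture (400x640x3 uint8, red, green, blue); there is no depth.
- get_calibration(name): a dict with "fovy" (degrees; the focal length in pixels is half the picture's height over the tangent of half this angle, whatever the lens; pixels are square), "cx", "cy" (the principal point, pixels), "pose" (4x4, takes a point from camera to world coordinates). Camera axes: x right, y down, z forward; pixel columns grow to the right and rows downward; lengths in m; the calibration is good to about 2 mm. A picture is of the moment at which its call begins: read the wrist's pose just before it. get_calibration takes no time and is no camera call; for the wrist camera it gives the pose at the moment of the call.
- job.close_job(): hands the job in; it is judged then, once.
The state is a dict: "t": time; "q": joint angles; "dq": joint speeds; "joint_torque": joint torques, N m; "tool_pos": TCP position; "orientation": TCP orientation; "force": force on the tool from outside, world axes, zero at the start; "wrist_torque": the same for the moment, N m; "opening": finger opening in m; "gripper_force": force on a finger pad.
Only numpy, scipy, OpenCV 4.12 (cv2) and the standard library are available. Lean on these libraries where they do the work, as an engineer would, in place of code of your own. Each camera call takes 0.05 s, during which the arm holds its last target. There are 200 camera calls.

## Working session

There is one attempt and no reset: what is moved stays moved. The work goes in short steps, Python scripts to look and compute and a shell command to move; the robot and the scene stay as the last step left them, time stands still between calls to the robot, and variables do not carry over. Pictures are saved under pics/ and viewed, at most 10 in all, crops included, and the job is handed in when it is done.

```bash
mkdir -p pics; cat > h.py <<'E'
import numpy as np,cv2
from plant import readout,read_camera,get_calibration,job,robot
def snap(n,f):
    c=get_calibration(n);im=read_camera(n);cv2.imwrite('pics/'+f,im[:,:,::-1]);return im,c
def world(c,u,v,z):
    f=200/np.tan(np.radians(c['fovy'])/2);P=np.array(c['pose'])
    d=P[:3,:3]@np.array([(u-c['cx'])/f,(v-c['cy'])/f,1]);o=P[:3,3]
    return o+d*(z-o[2])/d[2]
def pix(c,p):
    f=200/np.tan(np.radians(c['fovy'])/2);P=np.array(c['pose'])
    q=P[:3,:3].T@(np.array(p)-P[:3,3]);return q[:2]/q[2]*f+[c['cx'],c['cy']]
E
python3 - <<'E'
from h import *
for n in('scene','top'):
    im,c=snap(n,n+'0.png');print(n,c['fovy'],c['cx'],c['cy'],np.round(c['pose'],3).tolist())
s=readout.read_state();print(s)
E
```

```text
scene 50.5203731345729 319.4555068926339 198.07748579484763 [[-0.766, 0.509, -0.393, 0.994], [0.643, 0.597, -0.48, 0.494], [-0.009, -0.62, -0.784, 0.891], [0.0, 0.0, 0.0, 1.0]]
top 52.57212099339476 332.3367598360015 201.43500959332292 [[0.009, -0.986, 0.168, 0.381], [-1.0, -0.008, 0.006, 0.042], [-0.004, -0.168, -0.986, 1.357], [0.0, 0.0, 0.0, 1.0]]
{'t': 0.1, 'q': array([ 1.25259576e+00,  1.31081939e-01,  1.48913189e+00,  1.26091618e-05,
        1.52301597e+00, -8.53702613e-02]), 'dq': array([-0.00019602, -0.0007612 , -0.00266468, -0.00193432, -0.00053642,
       -0.00143434]), 'joint_torque': array([ 1.30061337e-03, -5.61339462e+01, -4.93098629e+01,  7.69367558e-02,
        2.90804857e-02, -5.88943021e-05]), 'tool_pos': array([0.13833568, 0.58363107, 0.40381546]), 'orientation': array([-3.64864754e-01, -3.11998923e+00,  2.51520332e-03]), 'force': array([-0.4433725 , -0.86232265,  0.77244668]), 'wrist_torque': array([-0.03326513,  0.04017888,  0.02775774]), 'gripper_force': 0.0, 'opening': 0.09272798835107658}
```

View pics/top0.png

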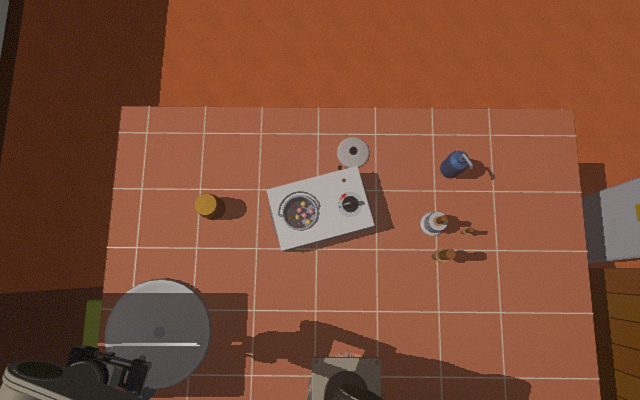

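View pics/scene0.png

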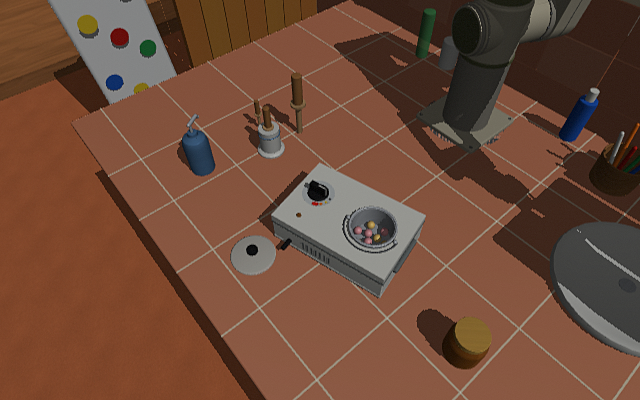

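The top view shows the pot at about (300,212), the dial at (350,204), the stand at (433,223) with the middle-sized stick in it, and look-alike sticks at (470,231) and (447,255). The lid is at (353,152), the soap at (454,165) and the jar at (208,205). I'll enlarge both regions.

```bash
python3 - <<'E'
from h import *
a=cv2.imread('pics/top0.png')
l=cv2.resize(a[160:260,255:385],None,fx=4,fy=4,interpolation=cv2.INTER_CUBIC)
r=cv2.resize(a[190:265,415:480],None,fx=4,fy=4,interpolation=cv2.INTER_CUBIC)
r=cv2.copyMakeBorder(r,0,400-300,0,0,cv2.BORDER_CONSTANT)
cv2.imwrite('pics/crop0.png',np.hstack([l,r]))
E
```

```text
(no output)
```

View pics/crop0.png

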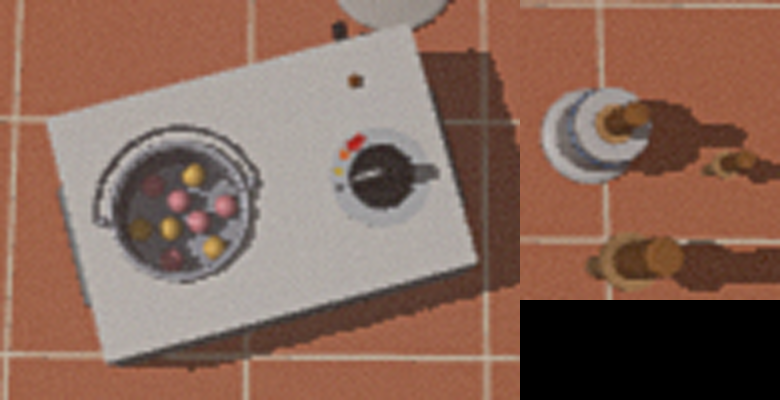

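The crop shows the heater top's corners at (47,120), (408,25), (477,262) and (107,362), the dial skirt near (380,178), and the pot near (182,208). The stand's stick top is at (638,113) and its collar at (620,125).

```bash
python3 - <<'E'
from h import *
c=get_calibration('top')
L=lambda u,v:(255+(u-1.5)/4,160+(v-1.5)/4)
R=lambda u,v:(415+(u-521.5)/4,190+(v-1.5)/4)
C=np.array([world(c,*L(*p),.095) for p in[(47,120),(408,25),(477,262),(107,362)]])
print(np.round(C,4)); ctr=C.mean(0)
print('sides',[np.linalg.norm(C[i]-C[(i+1)%4]).round(4) for i in range(4)])
ey=(C[0]-C[1]+C[3]-C[2]);ey/=np.linalg.norm(ey);yaw=np.arctan2(-ey[0],ey[1]);print('ctr',ctr,'yaw',yaw)
for n,p,z in[('pot',(182,207),.105),('dialskirt',(380,178),.101),('dialbar top?',(381,176),.125)]: print(n,world(c,*L(*p),z))
for n,p,z in[('collar',(621,122),.09),('handletop',(640,113),.155),('standtop',(612,123),.085),('foot',(591,136),0.01)]: print(n,world(c,*R(*p),z))
cs=get_calibration('scene')
for n,p,z in[('handletop',(267,107),.155),('dial',(317,194),.101),('pot',(371,229),.105)]: print('scene',n,world(cs,*p,z))
print(world(c,454,165,.1),world(c,208,205,.09))
E
```

```text
[[ 0.633   0.259   0.095 ]
 [ 0.713  -0.028   0.095 ]
 [ 0.5224 -0.0818  0.095 ]
 [ 0.4422  0.2055  0.095 ]]
sides [np.float64(0.298), np.float64(0.198), np.float64(0.2983), np.float64(0.1982)]
ctr [0.57762733 0.08868324 0.095     ] yaw 0.27214567092211783
pot [0.56253121 0.14922318 0.105     ]
dialskirt [ 0.58740963 -0.0055504   0.101     ]
dialbar top? [ 0.58503936 -0.00541418  0.125     ]
collar [ 0.54051947 -0.2899592   0.09      ]
handletop [ 0.53923599 -0.28736006  0.155     ]
standtop [ 0.54029371 -0.28414089  0.085     ]
foot [ 0.53859457 -0.28545673  0.01      ]
scene handletop [ 0.53276611 -0.28496266  0.155     ]
scene dial [ 0.59485026 -0.00278338  0.101     ]
scene pot [0.56932456 0.15504048 0.105     ]
[ 0.71695503 -0.33875802  0.1       ] [0.58273037 0.44346254 0.09      ]
```

```bash
python3 - <<'E'
from h import *
c=get_calibration('top');cs=get_calibration('scene')
R=lambda u,v:(415+(u-521.5)/4,190+(v-1.5)/4)
def tri(p,q):
    best=min(np.arange(0,.3,.005),key=lambda z:np.linalg.norm(world(c,*p,z)-world(cs,*q,z)))
    return best,world(c,*p,best).round(3),world(cs,*q,best).round(3)
print('bigtop',tri(R(665,255),(297,76)),'bigbase',world(c,*R(598,268),0),world(cs,299,131,0))
print('smalltop',tri(R(744,160),(257,101)),world(c,*R(710,168),0))
print('midtop',tri(R(640,113),(267,107)))
from scipy.spatial.transform import Rotation as Ro
print(Ro.from_rotvec(readout.read_state()['orientation']).as_matrix().round(3))
print(np.array(get_calibration('wrist')['pose']).round(3))
E
python3 -m handwheel '[[6,-2,2,0,0],[6,-2,0,0,0],[6,-4,0,0,0],[4,-5,0,0,0],[4,-5,0,0,0],[4,-5,0,0,0],[4,-6,0,0,0],[3,-6,0,0,0],[2,-6,0,0,0],[0,-6,0,0,0]]'
```

```text
bigtop (np.float64(0.20500000000000002), array([ 0.432, -0.287,  0.205]), array([ 0.429, -0.284,  0.205])) bigbase [ 0.42967935 -0.29009181  0.        ] [ 4.27042838e-01 -2.92769122e-01  1.11022302e-16]
smalltop (np.float64(0.105), array([ 0.51 , -0.38 ,  0.105]), array([ 0.508, -0.379,  0.105])) [ 0.51362814 -0.3866537   0.        ]
midtop (np.float64(0.16), array([ 0.539, -0.286,  0.16 ]), array([ 0.536, -0.28 ,  0.16 ]))
[[-0.973  0.231 -0.001]
 [ 0.231  0.973 -0.002]
 [ 0.    -0.002 -1.   ]]
[[ 0.23   0.932  0.279  0.061]
 [ 0.973 -0.22  -0.067  0.603]
 [-0.002  0.287 -0.958  0.383]
 [ 0.     0.     0.     1.   ]]
t: 1.35
tool_pos: [0.5063, 0.1347, 0.4229]
orientation: [-0.366, -3.12, 0.001]
force: [-0.1, 0.3, -0.0]
opening: 0.0932
gripper_force: 0.0
```

```bash
python3 -m handwheel '[[0.5,-6,0,0,0],[0.5,-6,0,0,0],[0.5,-6,0,0,0],[0.5,-6,0,0,0],[0.5,-6,0,0,0],[0.5,-6,0,0,0],[0.4,-6,-3,0,0],[0,0,0,0,0.3],[0,0,0,0,0.3],[0,0,0,0,0.3]]'
python3 - <<'E'
from h import *
im,c=snap('wrist','w1.png');np.save('w1.npy',c['pose']);print(c['cx'],c['cy'],c['fovy'])
s=readout.read_state();print(s['q'].round(3),s['tool_pos'])
print(pix(c,[.539,-.286,.1555]),pix(c,[.539,-.286,.085]))
E
```

```text
t: 2.6
tool_pos: [0.5399, -0.2777, 0.3967]
orientation: [0.362, 3.119, -0.0]
force: [0.4, -0.1, 0.1]
opening: 0.0682
gripper_force: 0.0
326.2205146245292 199.65893881692088 60.37122497448348
[-0.559  0.152  1.479  0.     1.509 -1.899] [ 0.539885   -0.27764396  0.3968184 ]
[312.62676178 219.16274658] [315.66509699 191.62314698]
```

View pics/w1.png

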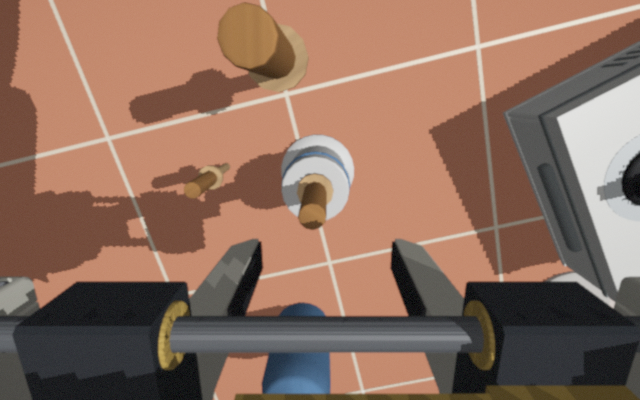

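The stick's handle top is at (312,217), the collar at about (315,190) and the stand's top disc at about (316,184). This matches the predictions to within a few pixels.

```bash
python3 - <<'E'
from h import *
c=get_calibration('wrist');print(world(c,312,217,.1555),world(c,315.5,190,.09),world(c,316.5,184,.085), readout.read_state()['tool_pos'])
E
```

```text
[ 0.53754498 -0.28604904  0.1555    ] [ 0.5364133  -0.28534463  0.09      ] [ 0.53262615 -0.28367724  0.085     ] [ 0.539885   -0.27764396  0.3968184 ]
```

```bash
python3 -m handwheel '[[-0.2,-0.8,-2.7,0,0.3],[0,0,-3,0,0.3],[0,0,-3,0,0.3],[0,0,-2,0,0.3],[0,0,0,0,0.3],[0,0,0,0,1],[0,0,0,0,1],[0,0,0,0,1],[0,0,0,0,1]]' 30
```

```text
t: 3.78
tool_pos: [0.5375, -0.287, 0.2891]
orientation: [0.365, 3.12, -0.001]
force: [-0.7, -0.2, 1.0]
opening: 0.0298
gripper_force: 0.0
```

```bash
python3 -m handwheel '[[0,0,0,0,1],[0,0,0,0,1],[0,0,0,0,1],[0,0,0,0,1]]' 30
```

```text
t: 4.28
tool_pos: [0.5375, -0.2869, 0.2888]
orientation: [0.365, 3.12, -0.0]
force: [-0.9, 0.7, 1.6]
opening: 0.0199
gripper_force: 30.0
```

```bash
python3 -m handwheel '[[0,0,3,0,1],[0,0,5,0,1],[0,0,5.5,0,1],[0.3,5,0,0,1],[0.3,6,0,0,1],[0.3,6,0,0,1],[0.3,6,0,0,1],[0.3,5,0,0,1],[0,0,0,0,1],[0,0,0,0,1]]'
python3 - <<'E'
from h import *
im,c=snap('wrist','w2.png');np.save('w2.npy',c['pose'])
s=readout.read_state();print(s['tool_pos'],s['gripper_force'])
f=lambda h,x,y,z:pix(c,[.5776+h*0+x*.963-y*.269,.0887+x*.269+y*.963,z]).round(1)
print(pix(c,[.5625,.1492,.105]),pix(c,[.5874,-.0055,.101]))
t=s['tool_pos'];print('tip',pix(c,t-[0,0,.2788]))
E
```

```text
t: 5.52
tool_pos: [0.5524, -0.007, 0.4235]
orientation: [-0.364, -3.12, 0.001]
force: [-0.3, -0.5, -1.2]
opening: 0.0195
gripper_force: 30.0
[ 0.55245344 -0.00760092  0.42348943] 29.999542236328125
[501.59448636 160.26437027] [335.3703508  222.64794096]
tip [324.31250652 202.14162571]
```

View pics/w2.png

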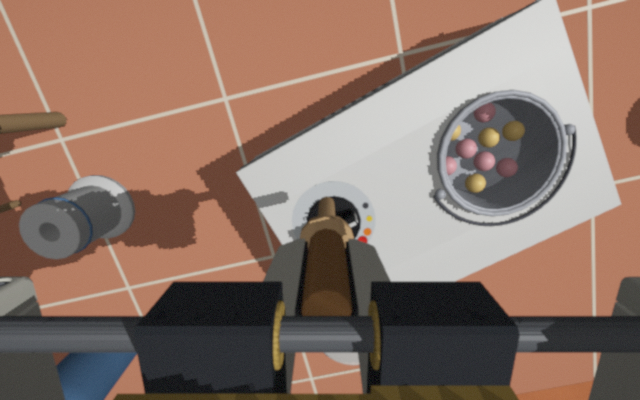

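The pot rim spans about x 436–567 and y 90–215, with beads inside. The stick's tip is at (327,200) and the stand's hole at (57,231). The dial's ring is near (335,217).

```bash
python3 - <<'E'
from h import *
c=get_calibration('wrist');c['pose']=np.load('w2.npy')
th=np.linspace(0,2*np.pi,200)
def ext(x,y,r,z):
    P=np.array([pix(c,[x+r*np.cos(t),y+r*np.sin(t),z]) for t in th]);return P.min(0).round(1),P.max(0).round(1)
for p in[(.5625,.149),(.568,.149),(.5625,.154),(.568,.152)]:print(p,ext(*p,.056,.105),ext(*p,.049,.105))
print('hole',world(c,57,231,.085),'tipseen',world(c,327,200,.1447))
im=cv2.imread('pics/w2.png')
# beads: pink and yellow blobs
w=lambda u,v:world(c,u,v,.056).round(4)
for n,p in dict(a=(485,112),b=(513,130),c=(489,137),d=(467,148),e=(485,160),f=(508,168),g=(475,183),h=(452,132),i=(450,166)).items():print(n,w(*p))
E
```

```text
(0.5625, 0.149) (array([437.1,  93.3]), array([566.7, 220.5])) (array([445.1, 102.1]), array([558.4, 213.3]))
(0.568, 0.149) (array([437.9, 100.1]), array([566.9, 225.9])) (array([445.9, 108.8]), array([558.7, 218.8]))
(0.5625, 0.154) (array([442.7,  91.9]), array([572.6, 219.3])) (array([450.8, 100.7]), array([564.3, 212.1]))
(0.568, 0.152) (array([441.3,  99.2]), array([570.4, 225.2])) (array([449.3, 107.9]), array([562.2, 218.1]))
hole [ 0.53865049 -0.27759046  0.085     ] tipseen [ 0.55122181 -0.00514109  0.1447    ]
a [0.5251 0.16   0.056 ]
b [0.5489 0.1854 0.056 ]
c [0.5503 0.1615 0.056 ]
d [0.5563 0.1388 0.056 ]
e [0.5727 0.1553 0.056 ]
f [0.5864 0.1774 0.056 ]
g [0.5945 0.1428 0.056 ]
h [0.5369 0.1261 0.056 ]
i [0.5707 0.1198 0.056 ]
```

```bash
python3 -m handwheel '[[0.4,4.7,0,0,1],[0.4,4.8,0,0,1],[0.4,4.8,0,0,1],[0.4,4.7,0,0,1],[0,0,0,0,1],[0,0,-3,0,1],[0,0,-2,0,1],[0,0,0,0,1],[0,0,0,0,1]]'
python3 - <<'E'
from h import *
im,c=snap('wrist','w3.png');t=readout.read_state()['tool_pos'];print(t,pix(c,t-[0,0,.2788]))
C=np.array([.561,.151])
pts=[C+.030*np.array([np.cos(a),np.sin(a)]) for a in np.radians(77+22.5*np.arange(17))]
print((np.diff(pts,axis=0)*100).round(2).tolist())
E
```

```text
t: 6.7
tool_pos: [0.5688, 0.1824, 0.3745]
orientation: [0.366, 3.119, 0.0]
force: [-0.1, 0.4, -0.6]
opening: 0.0195
gripper_force: 30.0
[0.56891058 0.18266711 0.37497903] [325.1335009  201.88253391]
[[-1.17, 0.04], [-1.09, -0.41], [-0.85, -0.8], [-0.48, -1.07], [-0.04, -1.17], [0.41, -1.09], [0.8, -0.85], [1.07, -0.48], [1.17, -0.04], [1.09, 0.41], [0.85, 0.8], [0.48, 1.07], [0.04, 1.17], [-0.41, 1.09], [-0.8, 0.85], [-1.07, 0.48]]
```

View pics/w3.png

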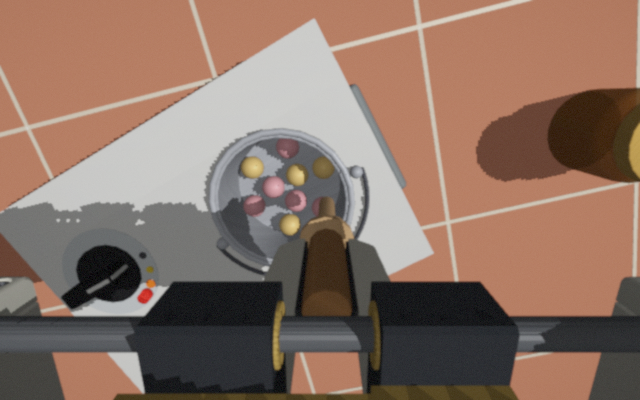

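Tip at (327,198) sits above the gap between the wall beads at (323,167) and (320,208). Next I'll descend there and start stirring.

```bash
python3 -m handwheel '[[0,0,-1.5,0,1],[0,0,-1.5,0,1],[0,0,-1.5,0,1],[0,0,0,0,1]]'
```

```text
t: 7.25
tool_pos: [0.5678, 0.183, 0.3264]
orientation: [-0.364, -3.117, 0.002]
force: [0.3, 0.1, -0.8]
opening: 0.0196
gripper_force: 30.0
```

```bash
python3 -m handwheel '[[0,0,0.2,0,1],[-1.2,-0.2,0,0,1],[-1.09,-0.41,0,0,1],[-0.85,-0.8,0,0,1],[-0.48,-1.07,0,0,1],[-0.04,-1.17,0,0,1],[0.41,-1.09,0,0,1],[0.8,-0.85,0,0,1],[1.07,-0.48,0,0,1],[1.17,-0.04,0,0,1]]'
```

```text
t: 8.5
tool_pos: [0.5664, 0.1227, 0.3308]
orientation: [-0.365, -3.118, -0.006]
force: [-2.8, 7.7, 1.6]
opening: 0.0197
gripper_force: 30.0
```

```bash
python3 -m handwheel '[[1.09,0.41,0,0,1],[0.85,0.8,0,0,1],[0.48,1.07,0,0,1],[0.04,1.17,0,0,1],[-0.41,1.09,0,0,1],[-0.8,0.85,0,0,1],[-1.07,0.48,0,0,1],[-1.17,0.04,0,0,1]]'
```

```text
t: 9.5
tool_pos: [0.5557, 0.1817, 0.331]
orientation: [0.364, 3.12, 0.001]
force: [0.5, 0.7, -0.8]
opening: 0.0199
gripper_force: 30.0
```

```bash
python3 -m handwheel '[[-1.09,-0.41,0,0,1],[-0.85,-0.8,0,0,1],[-0.48,-1.07,0,0,1],[-0.04,-1.17,0,0,1],[0.41,-1.09,0,0,1],[0.8,-0.85,0,0,1],[1.07,-0.48,0,0,1],[1.17,-0.04,0,0,1]]'
```

```text
t: 10.5
tool_pos: [0.567, 0.1222, 0.3306]
orientation: [-0.365, -3.119, -0.003]
force: [-2.8, 7.4, 2.1]
opening: 0.0195
gripper_force: 30.0
```

```bash
python3 -m handwheel '[[1.09,0.41,0,0,1],[0.85,0.8,0,0,1],[0.48,1.07,0,0,1],[0.04,1.17,0,0,1],[-0.41,1.09,0,0,1],[-0.8,0.85,0,0,1],[-1.07,0.48,0,0,1],[-1.17,0.04,0,0,1],[-0.7,-0.2,0,0,1]]'
python3 - <<'E'
from h import *
im,c=snap('wrist','w4.png');t=readout.read_state()['tool_pos'];print(t,pix(c,t-[0,0,.2788]))
E
```

```text
t: 11.62
tool_pos: [0.5488, 0.1782, 0.3308]
orientation: [0.365, 3.119, -0.006]
force: [2.9, -6.7, 0.1]
opening: 0.0199
gripper_force: 30.0
[0.5485308  0.17839182 0.33087336] [326.41480985 201.01952639]
```

View pics/w4.png

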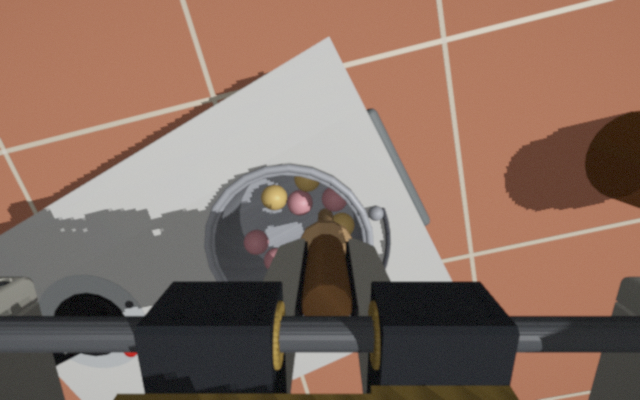

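The beads are well mixed and all in the pot. The tip shows at about (326,213), a little off the predicted (326,201), so I'll lift clear and check whether the stick has tilted in the grip.

```bash
python3 -m handwheel '[[0.4,-0.4,2,0,1],[0,0,3,0,1],[0,0,3.5,0,1],[0,0,0,0,1],[0,0,0,0,1]]'
python3 - <<'E'
from h import *
a=read_camera  # wrist + scene
im,c=snap('wrist','w5.png');t=readout.read_state()['tool_pos'];print(t,pix(c,t-[0,0,.2788]),pix(c,t-[0,0,.2048]))
i2,cs=snap('scene','s5.png');print(pix(cs,t-[0,0,.2788]),pix(cs,t-[0,0,.2048]),pix(cs,t-[0,0,.1345]))
u,v=pix(cs,t-[0,0,.22]).astype(int);print(u,v)
A=cv2.resize(im[120:320,240:400,::-1],None,fx=2.5,fy=2.5);B=cv2.resize(i2[v-50:v+50,u-40:u+40,::-1],None,fx=5,fy=5,interpolation=cv2.INTER_CUBIC)
cv2.imwrite('pics/c5.png',np.hstack([A,B]))
E
```

```text
t: 12.3
tool_pos: [0.5535, 0.1753, 0.4159]
orientation: [0.364, 3.12, 0.001]
force: [-0.3, -0.6, -1.2]
opening: 0.0203
gripper_force: 30.0
[0.55325512 0.17527962 0.41492634] [324.55491556 201.09922774] [324.04522875 238.19665368]
[384.11091368 222.83190671] [388.12852934 201.88632496] [392.48176892 179.19098946]
387 206
```

View pics/c5.png

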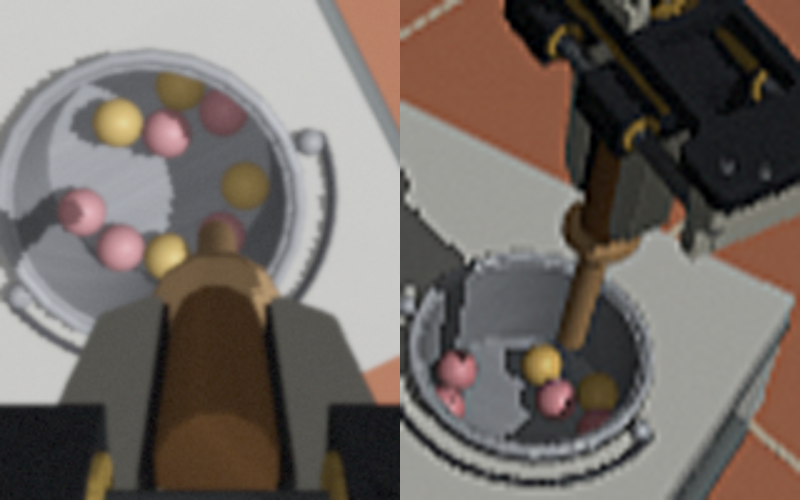

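```bash
python3 - <<'E'
from h import *
c=get_calibration('wrist')
old=np.array([[.5251,.16],[.5489,.1854],[.5503,.1615],[.5563,.1388],[.5727,.1553],[.5864,.1774],[.5945,.1428],[.5369,.1261],[.5707,.1198]])
on='PYYPPPYYP'
for n,p in zip('YPYPYPPYP',[(118,122),(166,134),(180,90),(222,110),(245,186),(82,212),(120,247),(168,256),(222,232)]):
    w=world(c,240+p[0]/2.5,120+p[1]/2.5,.056)[:2]
    print(n,w.round(3),[round(1000*float(np.linalg.norm(w-o))) for o,k in zip(old,on) if k==n])
E
```

```text
Y [0.534 0.14 ] [47, 27, 61, 15]
P [0.543 0.158] [18, 23, 30, 48, 47]
Y [0.527 0.168] [28, 24, 72, 43]
P [0.539 0.182] [26, 47, 43, 48, 70]
Y [0.571 0.184] [23, 31, 47, 67]
P [0.567 0.116] [61, 25, 40, 64, 5]
P [0.585 0.127] [68, 31, 31, 50, 16]
Y [0.594 0.146] [60, 46, 3, 60]
P [0.589 0.17 ] [64, 45, 22, 7, 54]
```

Two beads could be near their starting places by chance, so I'll add one turn the other way to make sure. The pot's middle is free for the tip.

```bash
python3 -m handwheel '[[0,-2.2,0,0,1],[0,0,0,0,1],[0,0,-3,0,1],[0,0,-2.5,0,1],[0,0,-2,0,1],[0,0,-1,0,1],[0,0,0,0,1],[-0.3,1.0,0,0,1],[-0.2,0.9,0,0,1],[-0.2,0.8,0,0,1]]'
```

```text
t: 13.65
tool_pos: [0.5464, 0.1811, 0.3314]
orientation: [0.364, 3.119, 0.001]
force: [-0.6, -0.1, -0.1]
opening: 0.0197
gripper_force: 30.0
```

```bash
python3 -m handwheel '[[1.09,0.08,0,0,1],[1.03,-0.36,0,0,1],[0.82,-0.72,0,0,1],[0.48,-0.98,0,0,1],[0.08,-1.09,0,0,1],[-0.36,-1.03,0,0,1],[-0.72,-0.82,0,0,1],[-0.98,-0.48,0,0,1]]'
```

```text
t: 14.65
tool_pos: [0.5603, 0.1259, 0.3309]
orientation: [0.365, 3.12, 0.002]
force: [2.1, 9.3, 0.2]
opening: 0.0196
gripper_force: 30.0
```

```bash
python3 -m handwheel '[[-1.09,-0.08,0,0,1],[-1.03,0.36,0,0,1],[-0.82,0.72,0,0,1],[-0.48,0.98,0,0,1],[-0.08,1.09,0,0,1],[0.36,1.03,0,0,1],[0.72,0.82,0,0,1],[0.98,0.48,0,0,1],[1.09,0.08,0,0,1]]'
```

```text
t: 15.78
tool_pos: [0.558, 0.1811, 0.3303]
orientation: [-0.364, -3.119, 0.001]
force: [-0.5, 0.0, -0.9]
opening: 0.0196
gripper_force: 30.0
```

```bash
python3 -m handwheel '[[0,-0.5,2.5,0,1],[0,0,4,0,1],[0,0,3,0,1],[-0.3,-6,0,0,1],[-0.3,-6,0,0,1],[-0.4,-6,0,0,1],[-0.4,-6,0,0,1],[-0.4,-6,0,0,1],[-0.4,-6,0,0,1],[-0.4,-6,0,0,1]]'
python3 -m handwheel '[[0,-3.95,0,0,1],[0,0,-2,0,1],[0,0,-2,0,1],[0,0,0,0,1],[0,0,0,0,1]]'
python3 - <<'E'
from h import *
im,c=snap('wrist','w6.png');np.save('w6.npy',c['pose']);t=readout.read_state()['tool_pos'];print(t,pix(c,t-[0,0,.2788]),pix(c,t-[0,0,.2048]),'mouth',pix(c,[.538,-.285,.085]))
i2,cs=snap('scene','s6.png')
u,v=pix(cs,t-[0,0,.26]).astype(int);print(u,v,pix(cs,t-[0,0,.2788]),pix(cs,[.538,-.285,.085]))
A=cv2.resize(im[120:320,240:400,::-1],None,fx=2.5,fy=2.5);B=cv2.resize(i2[v-50:v+50,u-40:u+40,::-1],None,fx=5,fy=5,interpolation=cv2.INTER_CUBIC)
cv2.imwrite('pics/c6.png',np.hstack([A,B]))
E
```

```text
t: 17.02
tool_pos: [0.5314, -0.2468, 0.426]
orientation: [0.366, 3.119, -0.001]
force: [0.2, 0.0, -0.6]
opening: 0.0198
gripper_force: 30.0
t: 17.65
tool_pos: [0.5317, -0.2826, 0.3858]
orientation: [-0.362, -3.121, -0.0]
force: [0.3, -0.4, -0.2]
opening: 0.0196
gripper_force: 30.0
[ 0.53179511 -0.28274459  0.38641423] [324.63164933 202.31318434] [324.1009091  240.03376726] mouth [323.83866079 201.84044281]
268 115 [269.58589619 120.8012105 ] [268.13331492 127.53171537]
```

View pics/c6.png

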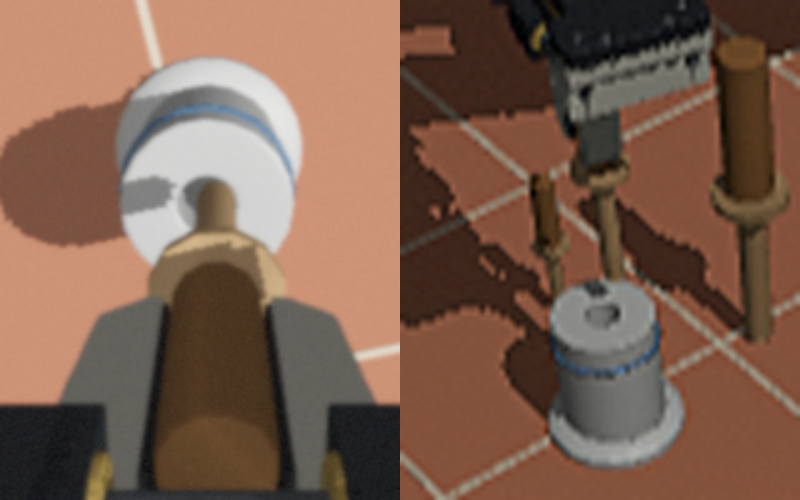

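The tip now leans about 6 mm the other way, seen at (326,192) against a predicted (325,202). The hole's centre is at about (323,202), which agrees with (0.538, -0.2855). I'll shift to bring the rod over the hole and lower it in stages.

```bash
python3 -m handwheel '[[1.1,-0.4,0,0,1],[0,0,0,0,1],[0,0,-1.5,0,1],[0,0,-1.5,0,1],[0,0,0,0,1]]'
```

```text
t: 18.38
tool_pos: [0.5415, -0.2871, 0.3526]
orientation: [-0.365, -3.116, -0.003]
force: [-1.1, 0.4, -0.9]
opening: 0.0198
gripper_force: 30.0
```

```bash
python3 -m handwheel '[[0,0,-2,0,1],[0,0,-2,0,1],[0,0,-1.5,0,1],[0,0,-0.6,0,1],[0,0,0,0,1],[0,0,0,0,1]]'
```

```text
t: 19.12
tool_pos: [0.5427, -0.2878, 0.2955]
orientation: [0.365, 3.119, -0.001]
force: [0.5, -0.0, -0.7]
opening: 0.0196
gripper_force: 30.0
```

```bash
python3 -m handwheel '[[0,0,-0.3,0,1],[0,0,-0.2,0,1],[0,0,0,0,1],[0,0,0,0,1]]'
```

```text
t: 19.62
tool_pos: [0.5424, -0.2876, 0.2897]
orientation: [0.365, 3.12, 0.0]
force: [0.2, 0.2, 0.2]
opening: 0.0196
gripper_force: 30.0
```

```bash
python3 -m handwheel '[[0,0,0,0,0.4],[0,0,0,0,0.4],[0,0,0,0,0.4],[0,0,0,0,0.4],[0,0,0,0,0.4],[0,0,2,0,0.4],[0,0,4,0,0.4],[0,0,6,0,0.4],[0,0,0,0,0.4]]'
python3 - <<'E'
from h import *
im,c=snap('wrist','w7.png')
i2,cs=snap('scene','s7.png')
t=readout.read_state()['tool_pos'];print(t,'exp top',pix(c,[.538,-.2855,.1555]),'collar',pix(c,[.538,-.2855,.09]))
print('scene',pix(cs,[.538,-.2855,.1555]),pix(cs,[.538,-.2855,.09]))
A=cv2.resize(im[120:320,240:400,::-1],None,fx=2.5,fy=2.5);B=cv2.resize(i2[70:170,228:308,::-1],None,fx=5,fy=5,interpolation=cv2.INTER_CUBIC)
cv2.imwrite('pics/c7.png',np.hstack([A,B]))
E
```

```text
t: 20.75
tool_pos: [0.5435, -0.2883, 0.4187]
orientation: [0.363, 3.109, -0.009]
force: [0.2, 0.5, -0.2]
opening: 0.0557
gripper_force: 0.0
[ 0.54258328 -0.28769944  0.4122631 ] exp top [328.29121715 196.15433792] collar [328.17884751 175.46499906]
scene [265.26336371 107.58493093] [267.84123089 126.09235561]
```

View pics/c7.png

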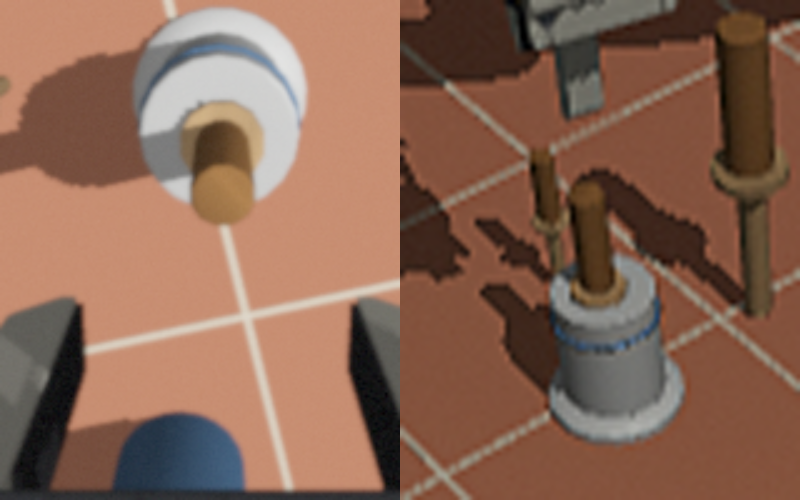

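The stick is seated upright, with its collar flat on the stand. The remaining measurements will be numeric only. I'll move over the dial, line up the fingers and fit the dial's silhouette.

```bash
python3 -m handwheel '[[0.8,4.4,0,-0.1775,0],[0.8,4.4,0,-0.1775,0],[0.9,4.4,0,-0.1775,0],[0.9,4.4,0,-0.1775,0],[0.8,4.4,0,-0.1775,0],[0.8,4.3,0,-0.1775,0],[0,0,0,0,0],[0,0,0,0,0]]'
cat > fit.py <<'E'
from h import *
import sys
from scipy.spatial.transform import Rotation as Ro
def fit(im,c,yaw=.272):
    dark=(im.max(2)<62).astype(np.uint8); best=[]
    def sil(x,y,yaw):
        m=np.zeros(im.shape[:2],np.uint8);th=np.linspace(0,2*np.pi,60)
        sk=[[x+.026*np.cos(t),y+.026*np.sin(t),z] for t in th for z in(.095,.101)]
        d=np.array([-np.sin(yaw),np.cos(yaw)]);n=np.array([np.cos(yaw),np.sin(yaw)])
        bar=[[*(np.array([x,y])+a*.022*d+b*.007*n),z] for a in(-1,1) for b in(-1,1) for z in(.101,.125)]
        for P in(sk,bar):
            h=cv2.convexHull(np.array([pix(c,p) for p in P],np.float32)).reshape(-1,2)
            cv2.fillConvexPoly(m,np.round(h*16).astype(np.int32),1,shift=4)
        return m
    base=sil(.587,-.006,yaw);roi=cv2.dilate(base,np.ones((3,3)),iterations=max(4,int(np.sqrt(base.sum())/4)))
    for x in np.arange(.577,.598,.001):
        for y in np.arange(-.016,.006,.001):
            m=sil(x,y,yaw)&roi;D=dark&roi;best.append(((m&D).sum()/(m|D).sum(),round(x,4),round(y,4)))
    return sorted(best)[-4:]
if __name__=='__main__':
    for n,yaw in (('wrist',.272),):
        im,c=snap(n,'d_%s.png'%n);print(n,fit(im,c,yaw))
    for n in('top','scene'):
        im=cv2.imread('pics/%s0.png'%n)[:,:,::-1];print(n,fit(im,get_calibration(n)))
    s=readout.read_state();R=Ro.from_rotvec(s['orientation']).as_matrix();print(s['tool_pos'],s['q'].round(3),'closing angle',np.arctan2(R[1,1],R[0,1]))
E
python3 fit.py
```

```text
t: 21.85
tool_pos: [0.5921, -0.0248, 0.4086]
orientation: [-1.894, -2.505, 0.002]
force: [0.0, -0.0, 0.7]
opening: 0.0927
gripper_force: 0.0
wrist [(np.float64(0.8082547936301593), np.float64(0.589), np.float64(-0.008)), (np.float64(0.809833930315858), np.float64(0.587), np.float64(-0.009)), (np.float64(0.8099576960624797), np.float64(0.588), np.float64(-0.008)), (np.float64(0.8110133594004562), np.float64(0.588), np.float64(-0.009))]
top [(np.float64(0.6), np.float64(0.592), np.float64(-0.01)), (np.float64(0.602510460251046), np.float64(0.588), np.float64(-0.007)), (np.float64(0.602510460251046), np.float64(0.591), np.float64(-0.007)), (np.float64(0.602510460251046), np.float64(0.594), np.float64(-0.007))]
scene [(np.float64(0.7608142493638677), np.float64(0.589), np.float64(-0.009)), (np.float64(0.7608142493638677), np.float64(0.589), np.float64(-0.008)), (np.float64(0.7666666666666667), np.float64(0.588), np.float64(-0.01)), (np.float64(0.7712082262210797), np.float64(0.587), np.float64(-0.011))]
[ 0.59207399 -0.02531407  0.40884859] [-0.129  0.11   1.503 -0.     1.53  -0.404] closing angle 0.274605781580482
```

```bash
python3 -m handwheel '[[-0.4,1.65,-2,0,0.4],[0,0,-3,0,0.4],[0,0,-3,0,0.4],[0,0,-2,0,0.4],[0,0,-1.5,0,0.4],[0,0,0,0,0.4],[0,0,0,0,0.4]]'
```

```text
t: 22.78
tool_pos: [0.5888, -0.0082, 0.2958]
orientation: [1.898, 2.502, 0.001]
force: [0.5, -0.0, -0.4]
opening: 0.0558
gripper_force: 0.0
```

```bash
python3 -m handwheel '[[0,0,-0.2,0,0.4],[0,0,0,0,0.4],[0,0,0,0,1],[0,0,0,0,1],[0,0,0,0,1],[0,0,0,0,1],[0,0,0,0,1],[0,0,0,0,1]]' 10
```

```text
t: 23.78
tool_pos: [0.5876, -0.0083, 0.2926]
orientation: [-1.897, -2.501, 0.004]
force: [-6.5, -1.5, 4.9]
opening: 0.0139
gripper_force: 10.0
```

```bash
python3 -m handwheel '[[-0.1,-0.03,0.1,0,1],[0,0,0,0,1],[0,0,0,0,1]]' 40
```

```text
t: 24.15
tool_pos: [0.5871, -0.0084, 0.2927]
orientation: [-1.898, -2.502, 0.001]
force: [2.5, -1.1, -9.7]
opening: 0.0143
gripper_force: 40.0
```

```bash
python3 -m handwheel '[[0,0,-0.05,-0.1,1],[0,0,0,-0.15,1],[0,0,0,-0.15,1],[0,0,0,0,1]]'; python3 -c "
from h import *;s=readout.read_state();print(s['wrist_torque'],s['q'].round(3))"
```

```text
t: 24.65
tool_pos: [0.5871, -0.0084, 0.2927]
orientation: [-2.356, -2.077, 0.001]
force: [0.2, -1.9, -7.8]
opening: 0.0133
gripper_force: 40.0
[-0.41609197 -0.00212171 -0.02191211] [-0.102  0.176  1.647 -0.     1.32   0.025]
```

```bash
python3 -m handwheel '[[0,0,0,-0.16,1],[0,0,0,-0.16,1],[0,0,0,-0.16,1],[0,0,0,-0.16,1],[0,0,0,-0.16,1],[0,0,0,0,1],[0,0,0,0,1],[0,0,0,0,1],[0,0,0,0,1],[0,0,0,0,1]]'
cat > chk.py <<'E'
from h import *
from scipy.spatial.transform import Rotation as Ro
s=readout.read_state();R=Ro.from_rotvec(s['orientation']).as_matrix();print(s['wrist_torque'],s['q'].round(3),'turned',.2746-np.arctan2(R[1,1],R[0,1]),s['gripper_force'],s['opening'])
E
python3 chk.py
```

```text
t: 25.9
tool_pos: [0.5871, -0.0084, 0.2927]
orientation: [-2.98, -0.995, 0.002]
force: [-2.0, -1.3, -11.2]
opening: 0.0135
gripper_force: 40.0
[-0.60931886  0.49278109  0.21108944] [-0.102  0.176  1.647 -0.     1.32   0.825] turned 1.2008854340333441 40.044203996658325 0.013488817233671386
```

```bash
python3 -m handwheel '[[0,0,0,0,1],[0,0,0,0,1],[0,0,0,0,1],[0,0,0,0,1],[0,0,0,0,1]]'; python3 chk.py; python3 -c "
from h import *
print(job.close_job())"
```

```text
t: 26.52
tool_pos: [0.5871, -0.0084, 0.2927]
orientation: [-2.98, -0.994, 0.002]
force: [-3.6, -3.3, -13.9]
opening: 0.0137
gripper_force: 40.0
[-0.68617139  0.80604484  0.19019656] [-0.102  0.176  1.647 -0.     1.32   0.825] turned 1.2015302748102608 40.043052434921265 0.013683181232441168
the job is handed in; nothing more can be done
None
```

I handed the job in with the beads stirred about three turns, the stick back upright in its stand, and the gripper holding the dial turned about 1.2 rad onto boost. No verdict came back, and the dial angle is inferred from the wrist turn and spring torque because I couldn't see the dial directly.

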